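# Close up the detergent doser and hold its lid at prime

### The job

The detergent doser has just been loaded: first push its drawer fully shut, then put the blue bayonet lid into the neck on top with its lugs in the slots, so that it sits right down. Twist the lid clockwise (seen from above) to the yellow half-way mark, short of the red mark where it clicks locked (it must never get there), and finish while still gripping it there, steady, against its return spring: do not let go. Leave the other things on the counter where they are.

Things in the scene. Friction and masses are not known exactly. Their poses are not given: they have to be found in the camera images.
- doser: White and grey detergent doser fixed to the counter: case 160 (x) x 190 (y) x 90 mm high, one drawer in its -x side (towards the robot); centred on top a grey round neck ending 135 mm above the counter, inside a wider white shoulder (153 mm across, top at 126 mm). Origin: centre of the case's underside, z up, yaw within 0.35 rad.
- doser_drawer0_handle (a point): Middle of the drawer's steel bar handle: 11 mm thick, 95 mm long along the doser's y, 35 mm in front (-x) of the drawer front, about 45 mm above the counter. Moves with the drawer; axes as the doser. When shut it lies 115 mm from the doser's origin along its -x.
- doser_drawer0 (a joint): How far the drawer is open, m: 0 is fully shut, at a hard stop. Starts 0.03 to 0.06 open. It slides along the doser's x with about 1 N of friction and stays where left; shut it by pushing handle or front along the doser's +x.
- neck_mouth (a point): Centre of the neck's mouth, level with its rim, 135 mm above the counter; axes as the doser. Opening 73 mm across, with two opposite slots about 20 mm wide reaching out to 87 mm across on the doser's +x and -x. 5 mm below the rim the neck is 87 mm wide all round: lugs let in through the slots turn clockwise under the rim; stops bar the other way.
- neck: The neck and shoulder, part of the doser, origin at the centre of the neck's foot, 90 mm above the counter; axes as the doser. The shoulder bears raised marks: green at each slot (doser's +x and -x), yellow 0.65 rad clockwise from it (half-way), red 1.3 rad clockwise (click lock). The lid's white lines point at them.
- lid: Loose bayonet lid, 0.13 to 0.23 kg, right side up on the counter. Origin: centre of its underside, z up. Grey plug 68 mm across, 13 mm high, with two orange lugs at its foot (12 wide, 5.5 high) reaching 82 mm across on the lid's +x and -x; over it a blue disc 94 mm across, 13 to 21 mm up; then the bar grip. Same after a half turn. Fully in, its origin is 13 mm below neck_mouth.
- lid_grip (a point): Middle of the lid's bar grip, 36 mm above the lid's origin; axes as the lid. The blue bar runs along the lid's x: 72 long, 18 wide, 21 to 51 mm above the origin, white line on top. The lid goes in with this x parallel to the doser's x (within about 0.08 rad, centred within 2 mm). Twist = angle clockwise from there. Once twisted it has 2 mm play up and down.
- prime_ring (a joint): Spring ring in the neck that the lugs push round: 0 at rest, rad, grows clockwise. The lugs meet it at a twist of about 0.11, so it reads twist less 0.11: about 0.54 at yellow, 1.19 at the click. It pushes back with 0.06 N m at first, 0.12 N m at yellow, and turns a released lid back. Click pawls add resistance from a twist of about 0.7 on.
- tub_cap: Bystander: plain round white cap of a tub, 86 mm across, with a small round knob, 36 mm high, no lugs. Origin under its centre.
- softener: Bystander: blue softener bottle, 72 mm across, 210 mm high. Origin under its centre.
- stain_jar: Bystander: orange jar with white cap, 68 mm across, 110 mm high. Origin under its centre.
- scoop_cup: Bystander: green measuring cup, 68 mm across, 60 mm high. Origin under its centre.
- brush: Bystander: laundry brush lying flat, 200 mm long along its x. Origin under its middle.
There are look-alikes about, which are no part of the job. Several things look just like the lid: the one meant starts nearest to the robot's base.

How it is judged:
By the outcome, as a careful person would: the job done as asked, in the order asked, and still so for the second after the job is handed in, while the arm keeps its last pose, push and grip.
It also fails if it takes over 61 s, if anything falls off the work surface, if the arm or the gripper's body presses on something with over 40 N, if the wrist force passes 120 N, or if a joint passes its speed limit or range.

### The arm

A 7-joint arm with a two-finger parallel gripper is mounted at the origin on the work surface. World frame = base frame: x ahead of the robot, y to its left, z up, the work surface at z = 0. Lengths are in m, angles in rad, forces in N, time in s.
With the tool pointing down it reaches from about 0.4 to 0.85 m from the base axis. Payload 4.5 kg.
Tool frame: the origin (TCP) lies where the fingers leave the gripper's body, on its centre line; the fingertips stand 64 mm ahead of it and the grasp point (between the pads) lies 45 mm ahead of it; z points along the fingers, y is the direction in which the jaws open and shut (so a half turn about z gives the same grasp; the last joint's range is limited). The gripper opens to 88 mm and grips with 3 to 60 N. Pads are 18 mm wide; open, the fingers measure 123 mm over their backs; the gripper's body (75 mm by 187 mm) begins 45 mm behind the grasp point.
Start: joints at [1.141, 0.689, -0.195, 1.565, 0.157, 0.902, -0.215], TCP at [0.28, -0.559, 0.303] pointing down, gripper open.
Joint ranges: [-3.01, 3.01], [-0.46, 2.08], [-1.47, 1.51], [0.13, 2.56], [-1, 4.14], [0.04, 2.09], [-2.66, 2.66]. Speed limits (rad/s): [2.57, 2.57, 3.14, 3.14, 3.14, 3.14, 3.14].

### API

Orientations are given as a unit quaternion [x, y, z, w].
In Python, from plant import monitor, snapshot, workorder, finder gives the robot as it stands.
- The arm moves only by the tool carry_out, never from a script. Its argument "motion" is one flat list of numbers, 6 for each row, row after row: the shift along the tool's x, y, z in cm, then the turn, a rotation vector about the tool's x, y, z in rad. In form: [x, y, z, rx, ry, rz, x, y, z, rx, ry, rz, ...]. A call has 1 to 8 rows; each row shifts and turns the commanded pose from where the row before left it, along the tool's axes as they then stand; what a row does not reach is not made up. A row lasts 1/8 s, in which the tool goes at most 62.5 mm and 10.7 degrees, less where a joint would pass 70% of its speed; a pose out of reach is approached as far as the arm can. A call with a gripper value outside its range is refused whole. "hand" is the finger opening in cm, from 0 to 8.81, set as the call begins (left out, the last holds). The fingers move at their own pace and stop on an object; "grip_force" is the grip in N (left out, the last holds). Time passes only in rows, so rows that do not move let the fingers close. It gives the time, the measured TCP pose, the force and the opening at its end, in the units of the state.
- monitor.get_state(): the state, without advancing time (a new reading comes with each control period).
- snapshot(name): name is "side" or "top" or "wrist"; returns a dict with "frame" (480x640x3 uint8, red, green, blue), "range_z" (480x640 float32, m along the optical axis (not along the pixel's ray), 0 where there is no reading), "fx", "fy", "cx", "cy" (pixels), "rvec" (rotation vector, rad) and "tvec" (3), from world to camera coordinates, as OpenCV has them; the wrist camera has in their place "hand_eye" (4x4, takes a point from camera to tool coordinates, whose origin is the TCP and whose axes are the flange's). Camera axes: x right, y down, z forward; pixel columns grow to the right and rows downward; lengths in m; the calibration is good to about 2 mm. A picture is of the moment at which its call begins: read the wrist's pose just before it.
- workorder.finish_job(): hands the job in, once; it reports no verdict.
Trained networks look in a picture, given as the dict that the camera call returned (one of the last four; its "shot" number tells which), for a name from the list of things; names that differ only in an ending like _2 or _b are one class to them, and where a whole thing is asked for, a point or a joint stands for the part that bears it (a point fixed in the world has none). Each returns a list of dicts, best first, with "p" (0 to 1); they miss things now and then, are a little off and sometimes report something else, mostly with a low value. They report only what shows in the picture. A call takes as long as a camera call. They do not tell look-alikes from the thing itself.
- finder.masks_of(picture, thing): "pixels" (480x640 bool, what is visible of it) and "extent" ([left, top, right, bottom] in pixels, round what is visible of it).
The state is a dict: "clock": time; "q": joint angles; "qd": joint speeds; "joint_torque": joint torques, N m; "tool_pos": TCP position; "eef_rot": TCP orientation; "contact_force": force on the tool from outside, world axes, zero at the start; "moment": the same for the moment, N m; "opening": opening from 0.0 (shut) to 1.0 (fully open).
Only numpy, scipy, OpenCV 4.12 (cv2) and the standard library are available. Lean on these libraries where they do the work, as an engineer would, in place of code of your own. Each camera call takes 0.05 s, during which the arm holds its last target. There are 200 camera calls.

## Working session

There is one attempt and no reset: what is moved stays moved. The work goes in short steps, Python scripts to look and compute and a tool call to move; the robot and the scene stay as the last step left them, time stands still between calls to the robot, and variables do not carry over. Pictures are saved under pics/ and viewed, about 8 in all and at most 12, crops included, and the job is handed in when it is done.

Besides the shell and the picture viewer there is one more tool, called after "Request:" as a command line: name --argument value ..., lists and objects as JSON in quotes. carry_out: Moves the arm, as the interface text tells. Its arguments: {"type":"object","properties":{"motion":{"type":"array"},"hand":{"type":"number"},"grip_force":{"type":"number"}},"required":["motion"]}

```bash
mkdir -p pics; ls; cat > h.py <<'E'
import numpy as np, cv2
from scipy.spatial.transform import Rotation as R
from plant import monitor, snapshot, workorder, finder
def cam2world(p, st=None):
    if 'hand_eye' in p:
        T=np.eye(4); T[:3,:3]=R.from_quat(st['eef_rot']).as_matrix(); T[:3,3]=st['tool_pos']
        return T@np.array(p['hand_eye'])
    M=np.eye(4); M[:3,:3]=R.from_rotvec(np.ravel(p['rvec'])).as_matrix(); M[:3,3]=np.ravel(p['tvec'])
    return np.linalg.inv(M)
def cloud(p, st=None):
    z=p['range_z'].astype(float); v,u=np.mgrid[:480,:640]
    c=np.stack([(u-p['cx'])/p['fx']*z,(v-p['cy'])/p['fy']*z,z],-1)
    T=cam2world(p,st); w=c@T[:3,:3].T+T[:3,3]; w[z<=0]=np.nan
    return w
def save(p,name): cv2.imwrite('pics/'+name,cv2.cvtColor(p['frame'],cv2.COLOR_RGB2BGR))
E
python3 - <<'E'
from h import *
st=monitor.get_state(); print({k:np.round(v,3).tolist() for k,v in st.items()})
a=snapshot('top'); b=snapshot('side')
cv2.imwrite('pics/a.png',cv2.cvtColor(cv2.resize(np.vstack([a['frame'],b['frame']]),(450,675))[:0] if 0 else cv2.resize(np.hstack([a['frame'],b['frame']]),(800,300)),cv2.COLOR_RGB2BGR))
save(a,'top.png'); save(b,'side.png')
for n,p in (('top',a),('side',b)):
    w=cloud(p)
    for t in ['lid','lid_grip','doser','doser_drawer0_handle','tub_cap','softener','stain_jar','scoop_cup','brush','neck']:
        for d in finder.masks_of(p,t)[:5]:
            m=d['pixels']; q=w[m]; q=q[~np.isnan(q[:,0])]
            print(n,t,round(d['p'],2),np.round(d['extent']).astype(int).tolist(),np.round(np.median(q,0),3) if len(q) else None, np.round(np.percentile(q,98,axis=0)[2],3) if len(q) else '')
E
```

```text
pics
{'clock': 0.0, 'q': [1.141, 0.69, -0.195, 1.566, 0.157, 0.902, -0.215], 'qd': [0.001, 0.001, 0.001, -0.0, -0.002, -0.002, -0.001], 'joint_torque': [0.001, -52.757, -1.266, -15.343, -0.053, 0.007, 0.0], 'tool_pos': [0.279, -0.559, 0.302], 'eef_rot': [0.973, 0.23, -0.0, -0.001], 'contact_force': [0.234, 0.407, 0.876], 'moment': [0.004, 0.008, 0.008], 'opening': 0.998}
top lid 0.97 [464, 288, 500, 322] [ 0.45  -0.423  0.022] 0.053
top lid 0.96 [383, 271, 423, 307] [ 0.487 -0.226  0.022] 0.054
top lid 0.91 [352, 167, 383, 198] [ 0.777 -0.129  0.022] 0.054
top lid 0.6 [404, 176, 433, 209] [ 0.733 -0.256  0.107] 0.114
top lid 0.57 [361, 214, 394, 247] [ 0.643 -0.153  0.022] 0.054
top lid_grip 0.92 [360, 216, 397, 247] [ 0.644 -0.154  0.022] 0.054
top lid_grip 0.86 [386, 273, 424, 307] [ 0.487 -0.226  0.022] 0.054
top lid_grip 0.77 [350, 165, 386, 198] [ 0.777 -0.13   0.022] 0.054
top lid_grip 0.66 [462, 288, 498, 325] [ 0.451 -0.423  0.022] 0.053
top doser 0.82 [255, 202, 343, 308] [0.564 0.049 0.096] 0.137
top doser 0.52 [386, 270, 423, 307] [ 0.487 -0.226  0.022] 0.054
top doser_dra
[... 1168 characters left out ...]
83 0.078] 0.136
side doser_drawer0_handle 0.82 [304, 260, 389, 338] [0.484 0.06  0.048] 0.079
side doser_drawer0_handle 0.39 [274, 216, 350, 279] [0.576 0.068 0.127] 0.137
side tub_cap 0.89 [260, 342, 312, 393] [0.487 0.256 0.022] 0.038
side softener 0.64 [152, 226, 201, 333] [0.726 0.275 0.108] 0.211
side softener 0.31 [252, 220, 390, 335] [0.55  0.083 0.079] 0.136
side stain_jar 0.88 [328, 167, 354, 212] [ 0.731 -0.245  0.069] 0.112
side scoop_cup 0.87 [167, 352, 212, 409] [0.596 0.366 0.039] 0.062
side scoop_cup 0.73 [153, 225, 202, 333] [0.725 0.275 0.109] 0.211
side brush 0.84 [368, 182, 438, 202] [ 0.613 -0.411  0.017] 0.023
side neck 0.74 [273, 216, 354, 280] [0.575 0.069 0.127] 0.137
```

```bash
python3 - <<'E'
from h import *
a=snapshot('top'); w=cloud(a); W=w.reshape(-1,3)
c=cv2.resize(a['frame'][150:330,190:510],(800,450),interpolation=cv2.INTER_CUBIC)
cv2.imwrite('pics/c1.png',cv2.cvtColor(c,cv2.COLOR_RGB2BGR))
# lid bar
q=W[(np.hypot(W[:,0]-.487,W[:,1]+.226)<.06)&(W[:,2]>.045)&(W[:,2]<.06)]
r=cv2.minAreaRect((q[:,:2]*1000).astype(np.float32)); print('bar',r,len(q))
q=W[(np.hypot(W[:,0]-.487,W[:,1]+.226)<.06)&(W[:,2]>.017)&(W[:,2]<.06)]
print('disc',cv2.minEnclosingCircle((q[:,:2]*1000).astype(np.float32)),len(q))
# doser
nb=(abs(W[:,0]-.57)<.2)&(abs(W[:,1]-.05)<.17)
q=W[nb&(W[:,2]>.131)&(W[:,2]<.142)]; print('rim',cv2.minEnclosingCircle((q[:,:2]*1000).astype(np.float32)),len(q))
q=W[nb&(W[:,2]>.120)&(W[:,2]<.142)]; print('shoulder',cv2.minEnclosingCircle((q[:,:2]*1000).astype(np.float32)),len(q))
q=W[nb&(W[:,2]>.083)&(W[:,2]<.097)]; print('case',cv2.minAreaRect((q[:,:2]*1000).astype(np.float32)),len(q))
q=W[nb&(W[:,2]>.03)&(W[:,2]<.06)&(W[:,0]<.47)]; print('handle',cv2.minAreaRect((q[:,:2]*1000).astype(np.float32)),len(q),np.median(q,0))
E
```

```text
bar ((488.3798828125, -228.24423217773438), (17.896800994873047, 70.98311614990234), 32.692874908447266) 194
disc ((488.1246643066406, -228.39352416992188), 47.24153518676758) 950
rim ((594.927734375, 47.45259094238281), 75.46781158447266) 899
shoulder ((594.5259399414062, 45.69541549682617), 77.99828338623047) 2311
case ((578.1748657226562, 48.755245208740234), (190.5509796142578, 194.3988800048828), 80.09188079833984) 1246
handle ((446.2254333496094, 51.730159759521484), (141.58558654785156, 40.68795394897461), 80.43427276611328) 257 [0.43873319 0.06185185 0.05558047]
```

View pics/c1.png

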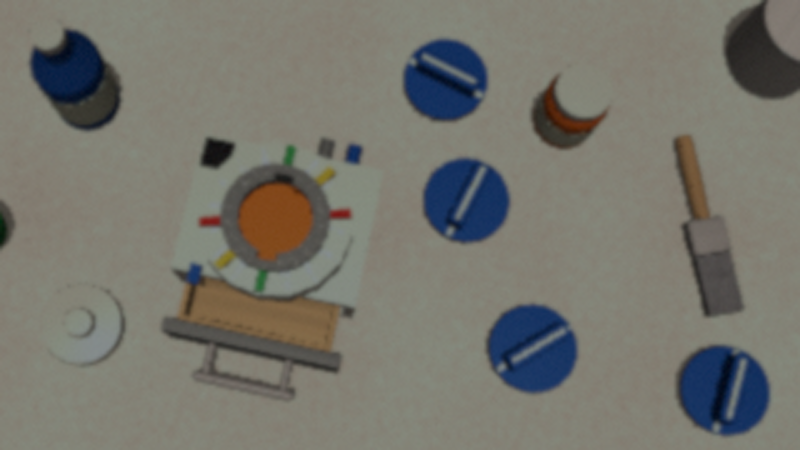

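The lookalikes in the crop are the blue lids at (532,348), (465,200), (445,80) and (723,390). Their distances from the base are 0.54, 0.66, 0.79 and 0.62 m, so the lid at (532,348), at about (0.488, -0.228), is the right one. The doser is at about (0.594, 0.047) with yaw about -0.17, and its drawer is open. I'll do the drawer first, with the tool yaw near 2.97.

Request:
carry_out --motion '[3.4,-4.2,0,0,0,0,3.4,-4.2,0,0,0,0,3.4,-4.2,0,0,0,0,3.4,-4.2,0,0,0,0,3.4,-4.2,0,0,0,0,3.4,-4.2,0,0,0,0,3.4,-4.2,0,0,0,0,3.4,-4.2,0,0,0,0]' --hand 4

```text
clock: 2.15
tool_pos: [0.3731, -0.1352, 0.303]
eef_rot: [0.973, 0.23, 0.001, 0.0]
contact_force: [2.0, 0.5, 0.3]
opening: 0.453
```

Request:
carry_out --motion '[3.4,-4.2,0,0,0,0,3.4,-4.2,0,0,0,0,3.4,-4.2,0,0,0,0,3.4,-4.2,0,0,0,0,0,0,0,0,0,-0.18,0,0,0,0,0,-0.18,0,0,0,0,0,-0.18,0,0,0,0,0,-0.18]'

```text
clock: 3.15
tool_pos: [0.4192, 0.0744, 0.3029]
eef_rot: [0.828, 0.56, 0.0, 0.0]
contact_force: [0.0, -1.0, -0.3]
opening: 0.454
```

Request:
carry_out --motion '[0,0,0,0,0,-0.18,0,0,0,0,0,-0.18,0,0,0,0,0,-0.18,0,0,0,0,0,-0.18,0,0,0,0,0,-0.18,0,0,0,0,0,-0.18,0,0,0,0,0,-0.18,0,0,0,0,0,-0.18]'

```text
clock: 4.15
tool_pos: [0.4192, 0.0742, 0.3029]
eef_rot: [0.253, 0.967, 0.0, 0.0]
contact_force: [-1.1, 1.0, 0.6]
opening: 0.454
```

Request:
carry_out --motion '[0,0,0,0,0,-0.18,0,0,0,0,0,-0.18,0,0,0,0,0,0]'

```text
clock: 4.53
tool_pos: [0.4192, 0.0742, 0.3027]
eef_rot: [0.08, 0.997, 0.0, -0.0]
contact_force: [-0.1, -0.6, -0.2]
opening: 0.454
```

```bash
cat >> h.py <<'E'
def yaw(st): X=R.from_quat(st['eef_rot']).as_matrix()[:,0]; return np.arctan2(X[1],X[0])
def rect(q): return [np.round(v,1) for v in cv2.minAreaRect((q[:,:2]*1000).astype(np.float32))],len(q)
def circ(q):  # robust LSQ circle on outer hull points
    h=cv2.convexHull((q[:,:2]*1000).astype(np.float32))[:,0].astype(float)
    s=np.linalg.lstsq(np.c_[2*h,np.ones(len(h))],(h**2).sum(1),rcond=None)[0]
    return np.round([s[0],s[1],np.sqrt(s[2]+s[0]**2+s[1]**2)],1)
E
python3 - <<'E'
from h import *
st=monitor.get_state(); p=snapshot('wrist'); save(p,'w1.png'); print(p['hand_eye'],yaw(st),p['fx'])
W=cloud(p,st).reshape(-1,3); W=W[~np.isnan(W[:,0])]; print(np.nanmin(W,0),np.nanmax(W,0))
nb=(abs(W[:,0]-.57)<.2)&(abs(W[:,1]-.05)<.17)
z=W[:,2]
print('case',rect(W[nb&(z>.084)&(z<.095)&(np.hypot(W[:,0]-.594,W[:,1]-.047)>.085)]))
print('rim',circ(W[nb&(z>.132)&(z<.139)&(np.hypot(W[:,0]-.594,W[:,1]-.047)<.056)]))
print('sh',circ(W[nb&(z>.12)&(z<.139)]))
h=W[nb&(z>.038)&(z<.056)&(W[:,0]<.48)]; print('handle',rect(h))
for d in finder.masks_of(p,'doser_drawer0_handle')[:2]: print(d['p'],d['extent'])
E
```

```text
[[-1.45888977e-03 -9.65580338e-01 -2.60100907e-01  6.62611717e-02]
 [ 9.99998407e-01 -1.14116797e-03 -1.37253690e-03 -7.68115487e-04]
 [ 1.02847582e-03 -2.60102495e-01  9.65580465e-01 -8.06557601e-02]
 [ 0.00000000e+00  0.00000000e+00  0.00000000e+00  1.00000000e+00]] 2.981599916480017 397.95917033871063
[ 0.20084137 -0.33618966 -0.00486292] [0.75153174 0.39293209 0.34269748]
case ([array([595.2,  44.4]), array([181.2,  26.3]), np.float64(80.9)], 94)
rim [586.9  43.9  47.3]
sh [596.3  41.1  75.9]
handle ([array([447.3,  51.6]), array([151.1,  41.5]), np.float64(80.1)], 2774)
0.76 [210.2, 223.7, 426.7, 346.8]
```

View pics/w1.png

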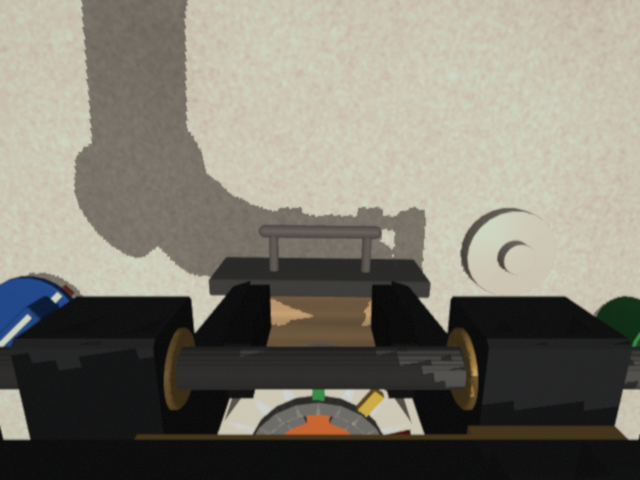

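Wrist view: the handle bar lies at (260–381, 231), almost level in the image. The drawer is open, the green mark is at (318,394), and the fingers hide the rest. Next I'll locate the handle exactly.

```bash
python3 - <<'E'
from h import *
st=monitor.get_state(); p=snapshot('wrist'); w=cloud(p,st)
q=w[226:238,255:387].reshape(-1,3); q=q[(q[:,2]>.038)&(q[:,2]<.056)]; print('bar',rect(q),np.median(q,0),q[:,2].max())
q=w[258:296,205:436].reshape(-1,3); q=q[(q[:,2]>.06)]; print('front',rect(q),q[:,2].max())
E
```

```text
bar ([array([434.6,  70. ]), array([104.6,  10.1]), np.float64(80.8)], 1064) [0.43401515 0.07072581 0.0548277 ] 0.055996644561202735
front ([array([445.7,  67.8]), array([184.2,  76.1]), np.float64(80.7)], 4777) 0.2525280771762889
```

Request:
carry_out --motion '[1.2,0,5,0,0,0,0,0,5,0,0,0,0,0,5,0,0,0,0,0,3.5,0,0,0,0,0,1.8,0,0,0,0,0,0,0,0,0]'

```text
clock: 5.42
tool_pos: [0.4078, 0.0763, 0.1027]
eef_rot: [0.079, 0.997, -0.0, 0.0]
contact_force: [-0.4, -0.0, 0.6]
opening: 0.456
```

Request:
carry_out --motion '[-1,0,0,0,0,0,-1,0,0,0,0,0,-1,0,0,0,0,0,-1,0,0,0,0,0,-0.5,0,0,0,0,0,-0.5,0,0,0,0,0,0,0,0,0,0,0]'

```text
clock: 6.3
tool_pos: [0.4582, 0.0682, 0.1042]
eef_rot: [0.08, 0.997, 0.0, 0.002]
contact_force: [-0.1, -0.2, 0.5]
opening: 0.458
```

Request:
carry_out --motion '[-0.4,0,0.3,0,0,0,-0.3,0,0,0,0,0,-0.3,0,0,0,0,0,0,0,0,0,0,0]'

```text
clock: 6.8
tool_pos: [0.4658, 0.0669, 0.1004]
eef_rot: [0.079, 0.997, 0.0, -0.0]
contact_force: [-5.0, 0.5, 1.4]
opening: 0.454
```

Request:
carry_out --motion '[-0.3,0,0,0,0,0,0,0,0,0,0,0]'

```text
clock: 7.05
tool_pos: [0.4662, 0.0667, 0.1004]
eef_rot: [0.079, 0.997, -0.0, -0.002]
contact_force: [-10.4, 2.5, 5.3]
opening: 0.457
```

Resistance is rising sharply with no further travel, and the handle is at its predicted shut position (0.466 against 0.467), so the drawer is shut. Next I back off, lift and go over the lid.

Request:
carry_out --motion '[1.5,0,0,0,0,0,0,0,-5,0,0,0,0,0,-5,0,0,0,0,0,-2,0,0,0,-1.4,-4.8,0,0,0,0,-1.4,-4.8,0,0,0,0,-1.4,-4.8,0,0,0,0,-1.4,-4.8,0,0,0,0]' --hand 6.5

```text
clock: 8.05
tool_pos: [0.4807, -0.1319, 0.2209]
eef_rot: [0.079, 0.997, -0.0, 0.002]
contact_force: [0.8, 0.1, 0.4]
opening: 0.735
```

Request:
carry_out --motion '[-1.4,-4.8,0,0,0,0,-1.4,-4.8,0,0,0,0,0,0,0,0,0,0.17,0,0,0,0,0,0.17,0,0,0,0,0,0.17,0,0,0,0,0,0.17,0,0,0,0,0,0.16,0,0,0,0,0,0]'

```text
clock: 9.05
tool_pos: [0.493, -0.2294, 0.221]
eef_rot: [0.478, 0.878, 0.0, 0.002]
contact_force: [0.1, 0.7, 0.5]
opening: 0.735
```

```bash
python3 - <<'E'
from h import *
a=snapshot('top'); st=monitor.get_state(); p=snapshot('wrist'); b=snapshot('side'); 
cv2.imwrite('pics/w2.png',cv2.cvtColor(np.hstack([cv2.resize(p['frame'],(400,300)),cv2.resize(a['frame'][180:330,200:400],(400,300))]),cv2.COLOR_RGB2BGR))
print(st['tool_pos'],yaw(st),st['clock'])
W=cloud(a).reshape(-1,3); z=W[:,2]; C=(.5948,.0445)
d=np.hypot(W[:,0]-C[0],W[:,1]-C[1])
print('rim outer',circ(W[(z>.132)&(z<.141)&(d<.058)]),'sh',circ(W[(z>.12)&(z<.141)&(d<.09)]))
print('case',rect(W[(z>.084)&(z<.096)&(d<.13)]))
h=W[(z>.035)&(z<.06)&(d<.15)&(d>.09)&(W[:,0]<.5)]; print('handle',rect(h))
for n,w in (('w',cloud(p,st)),('s',cloud(b))):
  W=w.reshape(-1,3); d=np.hypot(W[:,0]-.488,W[:,1]+.228); z=W[:,2]
  for lo,hi in ((.045,.058),(.017,.026)):
    q=W[(d<.055)&(z>lo)&(z<hi)]; print(n,lo,rect(q) if len(q)>5 else len(q), circ(q) if lo<.03 and len(q)>20 else '')
E
```

```text
[ 0.49287692 -0.22932698  0.22090006] 2.1463116524509314 9.1
rim outer [595.   44.3  55.1] sh [594.5  45.5  76.9]
case ([array([596.8,  45.4]), array([190.5, 156.7]), np.float64(80.3)], 1203)
handle ([array([484.4,  66. ]), array([ 30.8, 101.4]), np.float64(0.2)], 194)
w 0.045 ([array([ 488.4, -231.3]), array([18. , 71.1]), np.float64(32.2)], 2854) 
w 0.017 ([array([ 488.1, -231. ]), array([93.2, 91.5]), np.float64(32.8)], 9607) [ 488.5 -231.7   46.6]
s 0.045 ([array([ 488.6, -229.2]), array([17.9, 73.1]), np.float64(33.8)], 148) 
s 0.017 ([array([ 488. , -229.5]), array([92.8, 91.3]), np.float64(32.3)], 578) [ 488.1 -230.9   47.1]
```

View pics/w2.png

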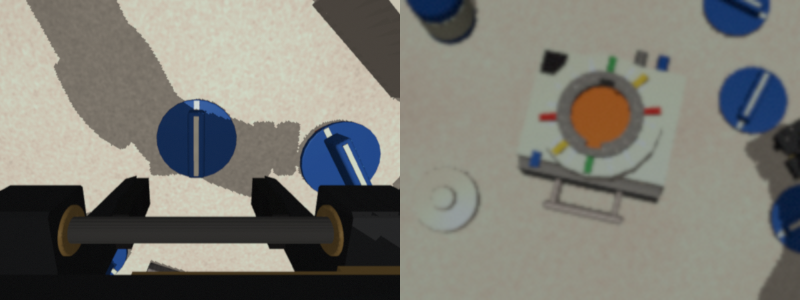

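The wrist view shows the lid at (392,276) full-scale, aligned between the fingers. The top crop shows the drawer shut. Next: descend and grip the bar.

Request:
carry_out --motion '[0.2,-0.4,4,0,0,0,0,0,4,0,0,0,0,0,3,0,0,0,0,0,1.5,0,0,0,0,0,0.8,0,0,0,0,0,0,0,0,0]'

```text
clock: 9.95
tool_pos: [0.4888, -0.2297, 0.088]
eef_rot: [0.479, 0.878, 0.0, 0.001]
contact_force: [1.0, -0.0, 0.4]
opening: 0.737
```

Request:
carry_out --motion '[0,0,0,0,0,0,0,0,0,0,0,0,0,0,0,0,0,0,0,0,0,0,0,0,0,0,0,0,0,0]' --hand 0.5 --grip_force 40

```text
clock: 10.58
tool_pos: [0.4885, -0.2297, 0.0879]
eef_rot: [0.479, 0.878, 0.0, 0.001]
contact_force: [0.3, -0.1, 0.5]
opening: 0.2
```

Request:
carry_out --motion '[0,0,-1,0,0,0,0,0,-3,0,0,0,0,0,-4,0,0,0,0,0,-5,0,0,0,0,0,-4,0,0,0,0,0,-1,0,0,0,0,0,0,0,0,0]'

```text
clock: 11.45
tool_pos: [0.4877, -0.2297, 0.2676]
eef_rot: [0.479, 0.878, 0.0, 0.001]
contact_force: [-0.8, -0.1, -2.4]
opening: 0.199
```

```bash
python3 - <<'E'
from h import *
st=monitor.get_state(); p=snapshot('wrist'); b=snapshot('side'); a=snapshot('top')
cv2.imwrite('pics/w3.png',cv2.cvtColor(np.hstack([cv2.resize(p['frame'],(400,300)),cv2.resize(b['frame'],(400,300))]),cv2.COLOR_RGB2BGR))
T=np.array(st['tool_pos']); print(T,yaw(st),st['opening'],st['contact_force'])
M=R.from_quat(st['eef_rot']).as_matrix()
for n,w in (('w',cloud(p,st)),('s',cloud(b)),('t',cloud(a))):
  L=(w.reshape(-1,3)-T)@M   # tool coords
  m=(np.hypot(L[:,0],L[:,1])<.055)&(L[:,2]>.062)&(L[:,2]<.08)
  q=L[m]; print(n,len(q),np.round(np.percentile(q,[2,50,98],axis=0),4).tolist() if len(q)>5 else '')
  if len(q)>20: print('  circ',circ(q))
E
```

```text
[ 0.48771274 -0.22970423  0.26764719] 2.1429374656808293 0.19929811525828073 [-0.84751386 -0.12644214 -2.38128317]
w 15144 [[0.0018, -0.042, 0.0665], [0.0221, -0.0005, 0.0682], [0.0435, 0.041, 0.0699]]
  circ [-1.5 -0.4 46.6]
s 530 [[-0.031, -0.043, 0.0632], [0.019, 0.0078, 0.0671], [0.0452, 0.0434, 0.0734]]
  circ [ 0.  -0.  46.7]
t 344 [[0.0121, -0.0364, 0.0642], [0.031, 0.0009, 0.0684], [0.0478, 0.0422, 0.0726]]
  circ [ 3.2  0.9 45.5]
```

View pics/w3.png

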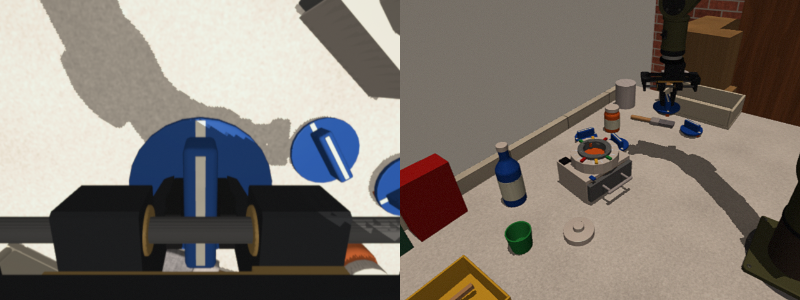

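The lid is gripped (opening 17.5 mm) and level, with its centre within about 1.5 mm of the tool axis. Next I carry it to just beyond the neck, so the wrist camera sees the mouth and lid together.

Request:
carry_out --motion '[0,0,-3,0,0,0,0,0,-3.2,0,0,0,1.6,4.3,0,0,0,0,1.6,4.3,0,0,0,0,1.6,4.3,0,0,0,0,1.6,4.3,0,0,0,0,1.6,4.3,0,0,0,0,1.6,4.3,0,0,0,0]'

```text
clock: 12.6
tool_pos: [0.6531, -0.0079, 0.3279]
eef_rot: [0.479, 0.878, -0.001, -0.0]
contact_force: [0.4, -0.4, -2.2]
opening: 0.204
```

Request:
carry_out --motion '[1.6,4.3,0,0,0,0,0,0,0,0,0,-0.17,0,0,0,0,0,-0.17,0,0,0,0,0,-0.17,0,0,0,0,0,-0.17,0,0,0,0,0,-0.16,0,0,0,0,0,0]'

```text
clock: 13.48
tool_pos: [0.6799, 0.0275, 0.328]
eef_rot: [0.08, 0.997, -0.0, -0.0]
contact_force: [-0.2, 1.0, -2.4]
opening: 0.203
```

```bash
python3 - <<'E'
from h import *
import math
st=monitor.get_state(); p=snapshot('wrist'); save(p,'w4.png')
T=np.array(st['tool_pos']); print(T,yaw(st),st['opening'],st['contact_force'])
M=R.from_quat(st['eef_rot']).as_matrix(); w=cloud(p,st); L=(w-T)@M
l=L.reshape(-1,3); z=w[...,2].ravel()
m=(np.hypot(l[:,0],l[:,1])<.055)&(l[:,2]>.062)&(l[:,2]<.08); print('lid',circ(l[m]))
f=p['frame'].astype(int)
m=(z>.130)&(z<.142)&(l[:,0]>.02); print('rim',circ(l[m]),m.sum(),np.median(z[m]))
# inner hole: points lower than rim, near centre, above floor
c=circ(l[m])[:2]/1000; d=np.hypot(*(l[:,:2]-c).T)
q=l[m]; dd=d[m]; ang=np.arctan2(q[:,1]-c[1],q[:,0]-c[0])
b=np.round(ang/np.radians(10)).astype(int)
print([(int(k*10),round(dd[b==k].min()*1000,1),round(dd[b==k].max()*1000,1)) for k in sorted(set(b))])
g=(f[...,1]-np.maximum(f[...,0],f[...,2])>40).ravel()&(z>.12)&(z<.14); q=l[g]
for s in (1,-1):
    k=s*(q[:,0]-c[0])>0
    if k.sum()>5: print('green',s,np.median(q[k],0),k.sum())
y=(f[...,0]>150)&(f[...,1]>120)&(f[...,2]<90); y=y.ravel()&(z>.12)&(z<.14); q=l[y]
for s in (1,-1):
    k=s*(q[:,0]-c[0])>0
    if k.sum()>5: print('yellow',s,np.median(q[k],0),k.sum())
E
```

```text
[0.67985473 0.02750362 0.32798926] 2.981915045122961 0.2033465905663617 [-0.21201032  0.9749946  -2.40730044]
lid [-1.  -1.1 46.8]
rim [88.6 -0.6 65.4] 13221 0.13359057614392905
[(-180, np.float64(46.3), np.float64(58.7)), (-170, np.float64(39.0), np.float64(56.1)), (-160, np.float64(38.2), np.float64(56.3)), (-150, np.float64(37.8), np.float64(75.5)), (-140, np.float64(37.3), np.float64(75.4)), (-130, np.float64(36.6), np.float64(54.2)), (-120, np.float64(36.1), np.float64(53.6)), (-110, np.float64(35.2), np.float64(73.7)), (-100, np.float64(35.1), np.float64(73.2)), (-90, np.float64(34.2), np.float64(52.1)), (-80, np.float64(34.1), np.float64(51.5)), (-70, np.float64(33.7), np.float64(51.3)), (-60, np.float64(33.5), np.float64(50.8)), (-50, np.float64(33.1), np.float64(50.7)), (-40, np.float64(33.2), np.float64(50.8)), (-30, np.float64(33.2), np.float64(50.7)), (-20, np.float64(33.1), np.float64(50.7)), (-10, np.float64(33.3), np.float64(50.7)), (0, np.float64(40.4), np.float64(57.4)), (10, np.float64(40.7), np.float64(57.4)), (20, np.float64(34.7), np.float64(52.3)), (30, np.float
[... 163 characters left out ...]
float64(36.7), np.float64(75.0)), (80, np.float64(37.7), np.float64(75.6)), (90, np.float64(37.9), np.float64(55.7)), (100, np.float64(38.6), np.float64(55.9)), (110, np.float64(38.9), np.float64(56.8)), (120, np.float64(39.2), np.float64(56.6)), (130, np.float64(39.7), np.float64(57.0)), (140, np.float64(39.7), np.float64(57.1)), (150, np.float64(39.9), np.float64(57.2)), (160, np.float64(39.7), np.float64(57.2)), (170, np.float64(40.2), np.float64(59.8)), (180, np.float64(46.7), np.float64(59.6))]
green 1 [0.14331161 0.00248008 0.19735837] 131
green -1 [ 0.03091104 -0.00110822  0.19736265] 22
yellow 1 [0.11885651 0.01356109 0.20045693] 18
yellow -1 [ 0.03537923 -0.03899722  0.19741932] 230
```

View pics/w4.png

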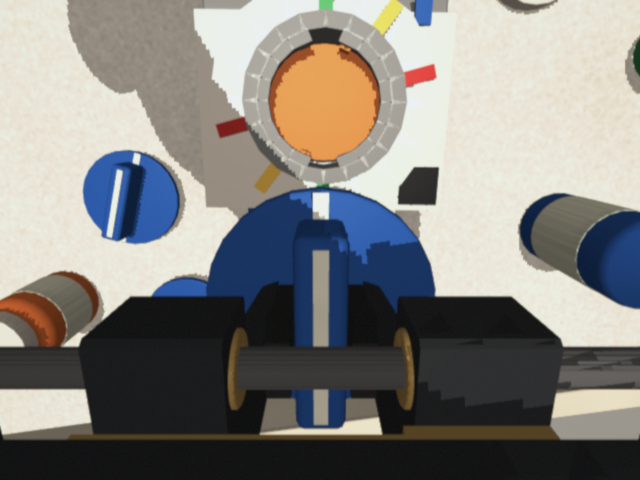

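The mouth shows at (325,100) in the image: the slots are dark at (326,33) and (324,165), the green mark is at (326,4) and yellow at (387,15) and (267,178). The lid is at (320,270). Next I fit the mouth centre and slot direction properly.

```bash
python3 - <<'E'
from h import *
from scipy.optimize import least_squares
st=monitor.get_state(); p=snapshot('wrist')
T=np.array(st['tool_pos']); M=R.from_quat(st['eef_rot']).as_matrix(); w=cloud(p,st); l=((w-T)@M).reshape(-1,3)*1000; z=w[...,2].ravel()
l=l[(z>.131)&(z<.139)][:,:2]
c=np.array([86,1.2])
for _ in range(4):
    d=np.hypot(*(l-c).T); a=np.degrees(np.arctan2(l[:,1]-c[1],l[:,0]-c[0])); k=np.round(a/3).astype(int)
    P=[];Q=[]
    for j in set(k):
        s=(k==j)&(d<58)
        if s.sum()<5: continue
        i=np.where(s)[0]
        if 20<abs(j*3)<160: P.append(l[i[d[i].argmin()]])
        if 20<abs(j*3)<150: Q.append(l[i[d[i].argmax()]])
    def fit(P):
        P=np.array(P); r=least_squares(lambda x:np.hypot(*(P-x[:2]).T)-x[2],[*c,40],loss='soft_l1'); return r.x,np.std(r.fun)
    a1,a2=fit(P),fit(Q); c=a1[0][:2]
print('inner',a1,'outer',a2)
d=np.hypot(*(l-c).T)
for n,s0 in (('+',0),('-',180)):
    aa=(a-s0+180)%360-180; b=np.round(aa/2).astype(int)
    print(n,[(int(j*2),round(d[(b==j)&(d<56)].min(),1)) for j in range(-14,15) if ((b==j)&(d<56)).any()])
E
```

```text
inner (array([85.97146055,  0.99016688, 36.58657943]), np.float64(0.16773307287442824)) outer (array([86.02559038,  0.98492333, 53.91104712]), np.float64(1.508223983794445))
+ [(-28, np.float64(36.6)), (-26, np.float64(36.4)), (-24, np.float64(36.7)), (-22, np.float64(36.5)), (-20, np.float64(36.3)), (-18, np.float64(36.6)), (-16, np.float64(36.6)), (-14, np.float64(36.7)), (-12, np.float64(37.5)), (-10, np.float64(43.5)), (-8, np.float64(43.3)), (-6, np.float64(43.3)), (-4, np.float64(43.4)), (-2, np.float64(43.7)), (0, np.float64(43.9)), (2, np.float64(43.8)), (4, np.float64(43.8)), (6, np.float64(43.2)), (8, np.float64(43.5)), (10, np.float64(43.7)), (12, np.float64(43.4)), (14, np.float64(37.3)), (16, np.float64(36.8)), (18, np.float64(36.5)), (20, np.float64(36.6)), (22, np.float64(36.5)), (24, np.float64(36.5)), (26, np.float64(36.6)), (28, np.float64(36.6))]
- [(-28, np.float64(36.6)), (-26, np.float64(36.5)), (-24, np.float64(36.5)), (-22, np.float64(36.6)), (-20, np.float64(37.1)), (-18, np.float64(36.6)), (-16, np.float64(36.7)), (-14, np.float64(37.0)), (-12, np.float64(37.7)), (-10, np.float64(43.4)), (-8, np.float64(43.4)), (-6, np.float64(43.7)), (-4, np.float64(43.6)), (-2, np.float64(43.7)), (0, np.float64(44.1)), (2, np.float64(43.7)), (4, np.float64(43.6)), (6, np.float64(43.7)), (8, np.float64(43.8)), (10, np.float64(43.4)), (12, np.float64(43.7)), (14, np.float64(37.3)), (16, np.float64(36.8)), (18, np.float64(36.6)), (20, np.float64(36.9)), (22, np.float64(36.6)), (24, np.float64(36.4)), (26, np.float64(36.4)), (28, np.float64(36.5))]
```

Request:
carry_out --motion '[4.4,0.1,0,0,0,0.02,4.3,0.1,0,0,0,0,0,0,4,0,0,0,0,0,4,0,0,0,0,0,1,0,0,0,0,0,0,0,0,0,0,0,0,0,0,0]'

```text
clock: 14.45
tool_pos: [0.596, 0.0447, 0.2414]
eef_rot: [0.089, 0.996, 0.0, 0.003]
contact_force: [0.5, 0.9, -0.5]
opening: 0.198
```

```bash
python3 - <<'E'
from h import *
st=monitor.get_state(); print(st['tool_pos'],yaw(st),st['contact_force'],st['moment'],st['clock'])
E
```

```text
[0.59602087 0.04474327 0.24144532] 2.9626450965623667 [ 0.51376276  0.921624   -0.45103645] [ 0.06249366 -0.13651537  0.00686077] 14.45
```

The height is 3 mm above the command and the weight reading has dropped, so I'll check before going on.

```bash
python3 - <<'E'
from h import *
st=monitor.get_state(); p=snapshot('wrist'); b=snapshot('side'); s2=monitor.get_state()
print(s2['tool_pos'],s2['contact_force'],s2['moment'],s2['opening'])
cv2.imwrite('pics/w5.png',cv2.cvtColor(np.hstack([cv2.resize(p['frame'],(400,300)),cv2.resize(b['frame'][180:300,240:400],(400,300))]),cv2.COLOR_RGB2BGR))
T=np.array(st['tool_pos']); M=R.from_quat(st['eef_rot']).as_matrix()
l=((cloud(p,st)-T)@M).reshape(-1,3); m=(np.hypot(l[:,0],l[:,1])<.055)&(l[:,2]>.055)&(l[:,2]<.09)
print('lid',circ(l[m]),np.percentile(l[m][:,2],[2,50,98]))
E
```

```text
[0.59584359 0.04452371 0.24135106] [-0.00874621  0.05802143 -1.38561626] [ 0.01245417 -0.18343451  0.00887541] 0.1996177255470225
lid [-0.9 -1.1 46.7] [0.05824406 0.06818371 0.06993753]
```

View pics/w5.png

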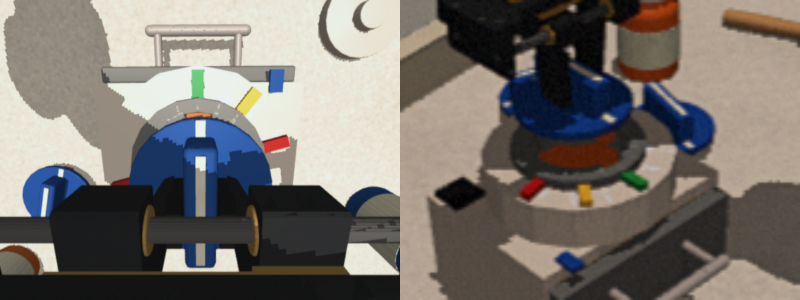

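No contact: the lid hangs 2 cm above the rim and its white line points at the green mark. I'll make a small centring correction and go down slowly.

Request:
carry_out --motion '[0.15,-0.1,0.6,0,0,0,0,0,0.6,0,0,0,0,0,0.4,0,0,0,0,0,0.3,0,0,0,0,0,0,0,0,0]'

```text
clock: 15.18
tool_pos: [0.5934, 0.0434, 0.2206]
eef_rot: [0.089, 0.996, -0.0, 0.001]
contact_force: [-0.0, -0.1, -1.4]
opening: 0.2
```

Request:
carry_out --motion '[0,0,0.3,0,0,0,0,0,0.3,0,0,0,0,0,0,0,0,0]'

```text
clock: 15.55
tool_pos: [0.5934, 0.0433, 0.2147]
eef_rot: [0.089, 0.996, -0.0, 0.001]
contact_force: [0.4, 0.5, -2.5]
opening: 0.201
```

Request:
carry_out --motion '[0,0,0.3,0,0,0,0,0,0,0,0,0]'

```text
clock: 15.8
tool_pos: [0.5934, 0.0433, 0.2117]
eef_rot: [0.089, 0.996, -0.0, 0.001]
contact_force: [0.7, 0.1, -2.1]
opening: 0.2
```

Going in freely. Down the last 2–3 mm.

Request:
carry_out --motion '[0,0,0.2,0,0,0,0,0,0.1,0,0,0,0,0,0,0,0,0]'

```text
clock: 16.18
tool_pos: [0.5936, 0.0435, 0.2099]
eef_rot: [0.089, 0.996, -0.0, 0.002]
contact_force: [-1.6, -0.5, 4.8]
opening: 0.197
```

Request:
carry_out --motion '[0,0,0.1,0,0,0,0,0,0,0,0,0]'

```text
clock: 16.42
tool_pos: [0.5936, 0.0435, 0.2099]
eef_rot: [0.089, 0.996, -0.0, 0.002]
contact_force: [-3.9, -1.1, 12.6]
opening: 0.197
```

```bash
python3 - <<'E'
from h import *
st=monitor.get_state(); print(st['tool_pos'],yaw(st),st['contact_force'],st['moment'],st['clock'])
b=snapshot('side'); p=snapshot('wrist')
cv2.imwrite('pics/w6.png',cv2.cvtColor(np.hstack([cv2.resize(p['frame'],(400,300)),cv2.resize(b['frame'][180:300,240:400],(400,300))]),cv2.COLOR_RGB2BGR))
T=np.array(st['tool_pos']); M=R.from_quat(st['eef_rot']).as_matrix(); w=cloud(p,st)
l=((w-T)@M).reshape(-1,3); z=w[...,2].ravel(); m=(np.hypot(l[:,0],l[:,1])<.046)&(l[:,2]>.055)&(l[:,2]<.09)
print('lid',circ(l[m]),'disc top z',np.median(z[m]))
m=(l[:,0]>.055)&(l[:,0]<.075)&(abs(l[:,1])<.05)&(z>.11)&(z<.14); print('shoulder z',np.median(z[m]))
E
```

```text
[0.5936075  0.0435399  0.20986509] 2.963049307430392 [-3.93417448 -1.12493988 12.57714674] [-0.33225123  0.68866886  0.00906709] 16.425
lid [ 0.2 -0.1 45.8] disc top z 0.14169708672465192
shoulder z 0.12488150441486216
```

View pics/w6.png

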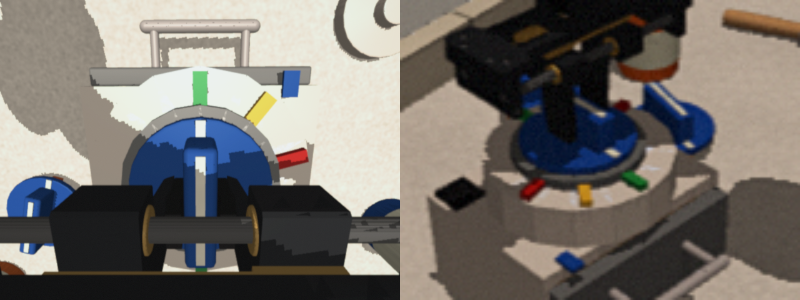

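The lid is seated: the TCP is at 0.210, as it should be fully down, and pressing meets a firm 12 N stop with the lines on green. I ease the press and twist clockwise (+rz), short first.

Request:
carry_out --motion '[0,0,-0.15,0,0,0,0,0,0,0,0,0.06,0,0,0,0,0,0.08,0,0,0,0,0,0.08,0,0,0,0,0,0.08,0,0,0,0,0,0]'

```text
clock: 17.27
tool_pos: [0.594, 0.0438, 0.2099]
eef_rot: [0.237, 0.972, 0.0, 0.002]
contact_force: [-0.5, 0.3, 3.2]
opening: 0.201
```

```bash
python3 - <<'E'
from h import *
st=monitor.get_state(); print(st['tool_pos'],2.964-yaw(st),st['contact_force'],st['moment'],st['opening'])
E
```

```text
[0.59396123 0.04378487 0.20988597] 0.2999462151950598 [-0.46793418  0.25469288  3.23266874] [ 0.02958601 -0.04225621 -0.04207496] 0.20054659311390172
```

Twist is 0.30 with the spring felt. 0.35 to go.

Request:
carry_out --motion '[0,0,0,0,0,0.08,0,0,0,0,0,0.08,0,0,0,0,0,0.08,0,0,0,0,0,0.06,0,0,0,0,0,0.04,0,0,0,0,0,0,0,0,0,0,0,0]'

```text
clock: 18.15
tool_pos: [0.5941, 0.0439, 0.2099]
eef_rot: [0.397, 0.918, 0.001, 0.002]
contact_force: [2.4, 1.1, 5.6]
opening: 0.202
```

```bash
python3 - <<'E'
from h import *
st=monitor.get_state(); print(st['tool_pos'],2.964-yaw(st),st['contact_force'],st['moment'],st['opening'],st['clock'])
p=snapshot('wrist'); b=snapshot('side')
cv2.imwrite('pics/w7.png',cv2.cvtColor(np.hstack([cv2.resize(p['frame'],(400,300)),cv2.resize(b['frame'][180:300,240:400],(400,300))]),cv2.COLOR_RGB2BGR))
T=np.array(st['tool_pos']); M=R.from_quat(st['eef_rot']).as_matrix(); w=cloud(p,st)
l=((w-T)@M).reshape(-1,3); z=w[...,2].ravel(); f=p['frame'].reshape(-1,3).astype(int)
m=(np.hypot(l[:,0],l[:,1])<.046)&(l[:,2]>.055)&(l[:,2]<.09); c=circ(l[m]); print('lid',c,np.median(z[m]))
r=np.hypot(l[:,0],l[:,1])
Y=(f[:,0]>150)&(f[:,1]>110)&(f[:,2]<f[:,1]-60)&(z>.115)&(z<.14)&(r>.05)&(r<.08)&(l[:,0]>0)
q=l[Y]; print('yellow angle',np.median(np.arctan2(q[:,1]-c[1]/1e3,q[:,0]-c[0]/1e3)),len(q))
Wm=(f.min(1)>150)&(z>.135)&(z<.15)&(r<.047)&(r>.036)&(l[:,0]>0); q=l[Wm]; print('white line',np.median(np.arctan2(q[:,1]-c[1]/1e3,q[:,0]-c[0]/1e3)) if len(q) else 0,len(q))
E
```

```text
[0.5940999  0.04387243 0.20987107] 0.6398575647694398 [2.44558922 1.08502023 5.55632244] [ 0.11598182 -0.26357572  0.18692365] 0.20182174223908794 18.15
lid [ 0.1 -0.  45.9] 0.1417005622940743
yellow angle -0.004446710705691812 1254
white line -0.024153642800599912 339
```

View pics/w7.png

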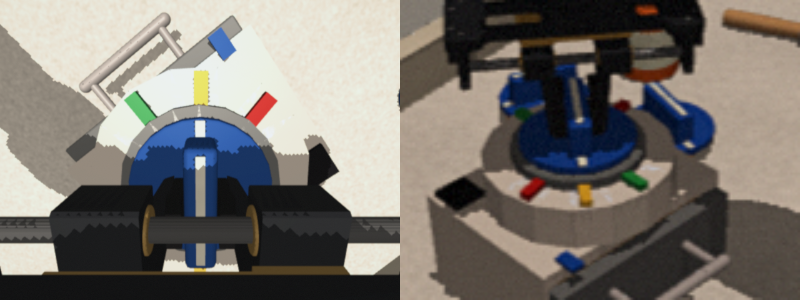

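The white line at (200,128) points at the yellow mark at (202,87) to within 0.02 rad, and red is well off at (260,112). A nudge of 0.01, settle, check steadiness and the drawer, then hand in.

Request:
carry_out --motion '[0,0,0,0,0,0.01,0,0,0,0,0,0,0,0,0,0,0,0,0,0,0,0,0,0]'

```text
clock: 18.75
tool_pos: [0.5941, 0.0438, 0.2099]
eef_rot: [0.402, 0.916, 0.001, 0.002]
contact_force: [1.4, 1.4, 6.2]
opening: 0.198
```

```bash
python3 - <<'E'
from h import *
st=monitor.get_state(); p=snapshot('wrist'); s2=monitor.get_state(); b=snapshot('side')
print(2.964-yaw(st),2.964-yaw(s2),st['tool_pos'],st['contact_force'],st['moment'],st['opening'],st['clock'])
W=cloud(p,st); W=W.reshape(-1,3); z=W[:,2]
D=np.array([.5945,.044]); c,s=np.cos(-.175),np.sin(-.175)
q=(W[:,:2]-D)@np.array([[c,-s],[s,c]])
m=(z>.035)&(z<.058)&(q[:,0]<-.1)&(q[:,0]>-.2)&(abs(q[:,1])<.05); print('handle x in doser',np.percentile(q[m][:,0],[5,50,95]),m.sum())
for t in ['tub_cap','stain_jar','softener','scoop_cup','brush']:
    w=cloud(b); d=finder.masks_of(b,t)
    if d: print(t,round(d[0]['p'],2),np.round(np.nanmedian(w[d[0]['pixels']],0),3))
E
```

```text
0.6495991592920451 0.6495756710153429 [0.59407938 0.04384646 0.20986458] [1.41870756 1.38891593 6.16445192] [ 0.13998482 -0.28466046  0.2686951 ] 0.19786696553826558 18.75
handle x in doser [-0.11824667 -0.11236801 -0.10390783] 4243
tub_cap 0.91 [0.487 0.256 0.022]
stain_jar 0.81 [ 0.731 -0.247  0.054]
softener 0.7 [0.487 0.256 0.022]
scoop_cup 0.6 [0.596 0.366 0.04 ]
brush 0.78 [ 0.608 -0.411  0.018]
```

```bash
python3 -c "
from h import *
print(workorder.finish_job()); st=monitor.get_state(); print(st['clock'],2.964-yaw(st),st['opening'])"
```

```text
the job is handed in; nothing more can be done
None
the job is handed in; nothing more can be done
```

The job is handed in at about 19 s of the 61 s allowed, with the lid still gripped at the yellow mark; the hand-in reports no verdict.

- **Drawer:** I pushed it to its hard stop, where force rose to about 10 N with no further travel. A later check put the handle about 112 mm from the doser's origin, against 115 mm when shut, which is within measuring error.
- **Lid:** I took the blue lid nearest the base, 0.54 m away. It went in freely and sat right down, with the tool at the expected height and a firm stop at about 12 N.
- **Twist:** It is held at 0.65 rad clockwise. The reading was unchanged over the last 0.05 s, with a 40 N grip. The last picture, taken just before a final 0.01 rad nudge, had the white line 0.02 rad short of yellow. It never came near red.
- **Bystanders:** The tub cap, jar, cup and brush were found where they started. In the final check the finder reported the tub cap's position for the softener, so I have no final reading of it; the arm went nowhere near it.
- **Unexplained reading:** The last wrist torque was 0.27 N m, more than the spring's 0.12 N m. I put the rest down to friction from the light downward press, about 6 N.

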